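Pack the charging dock and switch it to charge

TASK

Pack the blue power pack and the orange speaker into the charging tray beside the grey pack that already stands in it. All three must stand upright and flat on the tray floor, so shove them up together and work the last one in against the red sprung end plate; do not drop or knock over any of them. Then, with all packed, press the green charge key fully down so that the black standby key pops up, and leave the other things on the desk alone.

Things in the scene. Friction and masses are not known exactly. Their poses are not given: they have to be found in the camera images.
- dock: Charging dock, fixed to the desk: a white open tray with a console at its -y end. Origin: on the desk, z up. The tray is 68 mm wide inside (x); its -y end wall has its inner face at y = -65.5 mm, and a red sprung end plate closes the row at +y. Walls 6 mm thick, rims 45 mm and floor 6 mm above the desk. The console, 96 (x) by 84 mm (y), is centred at y = -113.5 mm, its top 40 mm high.
- tray_floor (a point): Point on the tray's floor, 6 mm above the desk over the dock's origin, axes as the dock's. The three items stand in one row along y, in any order: 34 + 40 + 62 = 136 mm, in a space of 131 mm that the end plate can open to 143 mm.
- end_plate (a joint): Red upright plate across the +y end of the tray, 6 mm thick. 0 = out (rest), up to 0.012 m pushed back towards +y. Springs return it: about 2 N at rest, 3 N at 5 mm, 4.5 N fully back. Only a sideways push moves it; an item lowered upright just lands on its square top edge, an item tilted so that its lower edge leads can go in and push it.
- end_plate_face (a point): Middle of the top edge of the plate's front face (the side to the items), 45 mm above the desk, at the dock's y = 65.5 mm when out.
- grey_pack: Dark grey power pack, a block 64 (x) by 34 (y) by 100 mm tall, edges rounded 3 mm, 0.25 to 0.4 kg. Origin: centre of its underside, z up. It stands loose about midway along the tray, its 64 mm across the tray: neither gap beside it takes the speaker until it is shoved along; the gap on the red plate's side takes the blue pack. It slides with a few newtons.
- blue_pack: Blue power pack, a block 64 mm (x) by 40 mm (y) by 100 mm tall, edges rounded 3 mm, 0.25 to 0.55 kg. Origin: centre of its underside, z up. Stands on the desk; in the tray its 64 mm must lie across the tray (along the dock's x), either way round.
- speaker: Orange and grey upright cylindrical speaker, 62 mm in diameter, 100 mm tall, rims rounded 3 mm, 0.28 to 0.56 kg. Origin: centre of its underside, z up. Stands on the desk.
- charge_key (a joint): Green key of the console (at the dock's x = -22 mm). 0 = up, 0.010 m = fully down, where it stops hard. It moves with about 4 N and stays where it is left. It is linked to the black key: as the one goes down the other comes up by as much.
- charge_key_top (a point): Centre of the green key's top, 36 mm (x) by 50 mm (y); 56 mm above the desk when up, 46 mm when down.
- standby_key (a joint): Black key of the console (at the dock's x = +22 mm), down at the start. 0 = down, 0.010 m = popped up.
- standby_key_top (a point): Centre of the black key's top, 36 mm (x) by 50 mm (y); 46 mm above the desk when down, 56 mm when up.
- bottle: Lime green drinks bottle, 72 mm in diameter, 240 mm tall; origin at its underside. Leave it alone.
- tumbler: Open steel cup, 80 mm in diameter, 95 mm tall; origin at its underside. Leave it alone.
- pin_jar: Clear jar with a red cap, 60 mm in diameter, 60 mm tall; origin at its underside. Leave it alone.
- mouse: Black computer mouse, 105 x 62 x 26 mm; origin at its underside. Leave it alone.

How it is judged:
On the way, in this order (a step that is already met when the one before it is completed fails the run):
1. the grey pack, the blue pack and the speaker all stand upright on the tray floor (z of grey_pack in the frame of tray_floor between -0.004 and 0.004 m and angle between each of grey_pack, blue_pack, speaker's own z axis and vertical below 0.06 rad and x of grey_pack in the frame of tray_floor between -0.012 and 0.012 m and y of grey_pack in the frame of tray_floor between -0.06 and 0.06 m and z of blue_pack in the frame of tray_floor between -0.004 and 0.004 m and x of blue_pack in the frame of tray_floor between -0.012 and 0.012 m and y of blue_pack in the frame of tray_floor between -0.06 and 0.06 m and z of speaker in the frame of tray_floor between -0.004 and 0.004 m and x of speaker in the frame of tray_floor between -0.012 and 0.012 m and y of speaker in the frame of tray_floor between -0.06 and 0.06 m), for 0.3 s.
2. the green charge key is down and the black standby key is up (value of joint each of charge_key, standby_key above 0.008 m), for 0.2 s.
At the end, for the whole second after the job is handed in: The grey pack, blue pack and speaker all stand upright (within 0.06 rad) in the tray, undersides within 4 mm of its floor, released and at rest; the green key is at least 8 mm down and the black key at least 8 mm up (all of step 1 and all of step 2 and linear speed of each of grey_pack, blue_pack, speaker below 0.02 m/s); the robot touches nothing.
It fails at once if an item is dropped (it falls free faster than 0.6 m/s, about 18 mm of fall) ((linear speed of grey_pack above 0.6 m/s and contact force between the fingers and grey_pack below 0.1 N) or (linear speed of blue_pack above 0.6 m/s and contact force between the fingers and blue_pack below 0.1 N) or (linear speed of speaker above 0.6 m/s and contact force between the fingers and speaker below 0.1 N)).
It fails at once if an item is knocked over (angle between any of grey_pack, blue_pack, speaker's own z axis and vertical above 1 rad).
It fails at once if a bystander is moved more than 30 mm or knocked over (distance of any of bottle, tumbler, pin_jar, mouse from where it was at the start of the episode above 0.03 m or angle between any of bottle, tumbler, pin_jar, mouse's own z axis and vertical above 0.5 rad).
It also fails if it takes over 72 s, if anything falls off the work surface, if the arm or the gripper's body presses on something with over 40 N, if the wrist force passes 120 N, or if a joint passes its speed limit or range.

ROBOT

A 6-joint arm with a two-finger parallel gripper is mounted at the origin on the work surface. World frame = base frame: x ahead of the robot, y to its left, z up, the work surface at z = 0. Lengths are in m, angles in rad, forces in N, time in s.
With the tool pointing down it reaches from about 0.35 to 0.775 m from the base axis. Payload 5.5 kg.
Tool frame: the origin (TCP) lies at the centre of the arm's flange, where the gripper is bolted on; the fingertips stand 173 mm ahead of it and the grasp point (between the pads) lies 155 mm ahead of it (manip.grip_point_offset is the z of the grasp point in the tool frame, in m); z points along the fingers, y is the line along which they close (so a half turn about z gives the same grasp; the last joint's range is limited). The gripper opens to 85 mm and grips with 20 to 120 N. Pads are 22 mm wide; open, the fingers measure 114 mm over their backs; the gripper's body (76 mm by 85 mm) begins 54 mm behind the grasp point. The pads swing forward as they close: fully open they stand 13 mm farther back than shut.
Start: joints at [-1.447, 0.313, 0.046, 1.304, 0, 1.431], TCP at [0.15, -0.555, 0.405] pointing down, gripper open.
Joint ranges: [-2.76, 2.76], [-0.86, 1.69], [-1.03, 1.26], [-2.2, 2.34], [-1.47, 1.5], [-3.14, 3.14]. Speed limits (rad/s): [2.57, 2.57, 3.14, 3.14, 3.14, 3.14].

INTERFACE

Orientations are given as a rotation vector (axis times angle).
In Python, from bench import manip gives the robot as it stands.
- The arm moves only by the tool arm_command, never from a script. Its argument "steps" is one flat list of numbers, 6 for each row, row after row: the shift along the tool's x, y, z each as a share of 0.03 m, from -1 to 1, then the turn, a rotation vector about the tool's x, y, z each as a share of 8 degrees, from -1 to 1. A call has 1 to 10 rows; each row shifts and turns the commanded pose from where the row before left it, along the tool's axes as they then stand; what a row does not reach is not made up. A row lasts 1/10 s, in which the tool goes at most 50 mm and 8.59 degrees, less where a joint would pass 70% of its speed; a pose out of reach is approached as far as the arm can. A call with a number of a shift or a turn outside -1 to 1 is refused whole. A call with a gripper value outside its range is refused whole. "jaw" is the closure, from -1 (fully open) to 1 (shut), set as the call begins (left out, the last holds). The fingers move at their own pace and stop on an object; "force" is the grip in N (left out, the last holds). Time passes only in rows, so rows that do not move let the fingers close. It gives the time, the measured TCP pose, the force, the opening and the grip force at its end, in the units of the state.
- manip.read_state(): the state, without advancing time (a new reading comes with each control period).
- manip.get_image(name): name is "scene" or "top"; returns a dict with "frame" (420x560x3 uint8, red, green, blue), "vertical_fov" (degrees; the focal length in pixels is half the picture's height over the tangent of half this angle, whatever the lens; pixels are square), "cx", "cy" (the principal point, pixels), "D" ([k1, k2, p1, p2, k3] as OpenCV has them; the pictures are not rectified), "R" (3x3) and "t" (3): a world point X has camera coordinates R X + t. Camera axes: x right, y down, z forward; pixel columns grow to the right and rows downward; lengths in m; the calibration is good to about 2 mm. A picture is of the moment at which its call begins. There is no depth.
- manip.close_job(): hands the job in; it is judged then, once.
The state is a dict: "clock": time; "q": joint angles; "qd": joint speeds; "joint_efforts": joint torques, N m; "position": TCP position; "orientation": TCP orientation; "force": force on the tool from outside, world axes, zero at the start; "torque": the same for the moment, N m; "finger_gap": finger opening in m; "finger_force": force on a finger pad.
Only numpy, scipy, OpenCV 4.12 (cv2) and the standard library are available. Lean on these libraries where they do the work, as an engineer would, in place of code of your own. Each camera call takes 0.05 s, during which the arm holds its last target. There are 200 camera calls.

## Working session

There is one attempt and no reset: what is moved stays moved. The work goes in short steps, Python scripts to look and compute and a tool call to move; the robot and the scene stay as the last step left them, time stands still between calls to the robot, and variables do not carry over. Pictures are saved under pics/ and viewed, at most 10 in all, crops included, and the job is handed in when it is done.

Besides the shell and the picture viewer there is one more tool, called by a JSON object that holds its "name" and its "arguments", one argument or row to a line. arm_command: Moves the arm, as the interface text tells. Its arguments: {"type":"object","properties":{"steps":{"type":"array","items":{"type":"number","minimum":-1,"maximum":1}},"jaw":{"type":"number"},"force":{"type":"number"}},"required":["steps"]}

```bash
ls; mkdir -p pics; cat > h.py <<'E'
import numpy as np, cv2
from bench import manip
def K(im):
    h=im["frame"].shape[0]; f=h/2/np.tan(np.radians(im["vertical_fov"])/2)
    return np.array([[f,0,im["cx"]],[0,f,im["cy"]],[0,0,1.]])
def ray(im,uv):
    p=cv2.undistortPoints(np.array(uv,float).reshape(-1,1,2),K(im),np.array(im["D"],float)).reshape(-1,2)
    R=np.array(im["R"]);t=np.array(im["t"])
    d=np.c_[p,np.ones(len(p))]@R
    return -R.T@t,d
def onz(im,uv,z):
    c,d=ray(im,uv); return c+d*((z-c[2])/d[:,2])[:,None]
def proj(im,X):
    r,_=cv2.Rodrigues(np.array(im["R"],float))
    return cv2.projectPoints(np.array(X,float).reshape(-1,3),r,np.array(im["t"],float),K(im),np.array(im["D"],float))[0].reshape(-1,2)
def save(im,n): cv2.imwrite("pics/"+n,im["frame"][:,:,::-1])
E
python3 - <<'E'
from h import *
for n in("scene","top"):
    im=manip.get_image(n); save(im,n+"0.png"); np.save(n+"0.npy",im,allow_pickle=True)
    R=np.array(im["R"]); print(n,im["vertical_fov"],-R.T@np.array(im["t"]),R.round(3).tolist(),im["D"])
s=manip.read_state(); print(s)
E
```

```text
pics
scene 42.45190150098294 [1.59812016 0.23298478 1.11650583] [[-0.244, 0.97, 0.011], [0.683, 0.18, -0.708], [-0.688, -0.165, -0.706]] [-0.16944615  0.          0.          0.          0.        ]
top 55.133590484217876 [ 0.41314975 -0.00912198  1.11945612] [[-0.006, -1.0, -0.024], [-0.982, 0.01, -0.188], [0.188, 0.022, -0.982]] [-0.02668347  0.          0.          0.          0.        ]
{'clock': 0.1, 'q': array([-1.44659457e+00,  3.13958220e-01,  4.51175731e-02,  1.30359203e+00,
        3.60696409e-05,  1.43118640e+00]), 'qd': array([ 0.00062754, -0.00219655,  0.00326784, -0.00122336, -0.00039527,
       -0.00064095]), 'joint_efforts': array([ 1.14378108e-03, -4.81730461e+01,  2.99241954e+01,  1.27383240e-02,
       -2.03492937e-05,  8.16065210e-06]), 'position': array([ 0.14990821, -0.55495145,  0.40388929]), 'orientation': array([-3.11267993e+00, -4.12978565e-01, -7.64187679e-05]), 'force': array([-0.32896662, -0.67893071, -0.87000577]), 'torque': array([-0.01861568,  0.01088537,  0.03040759]), 'finger_force': 0.0, 'finger_gap': 0.08536349110524258}
```

```bash
python3 -c "
import cv2
for n in('scene0','top0'):
    i=cv2.imread(f'pics/{n}.png'); cv2.imwrite(f'pics/{n}b.png',cv2.resize(i,(800,600)))"
```

```text
(no output)
```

View pics/scene0.png

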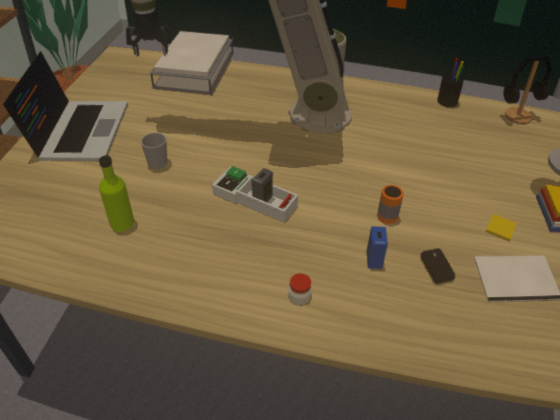

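View pics/top0.png

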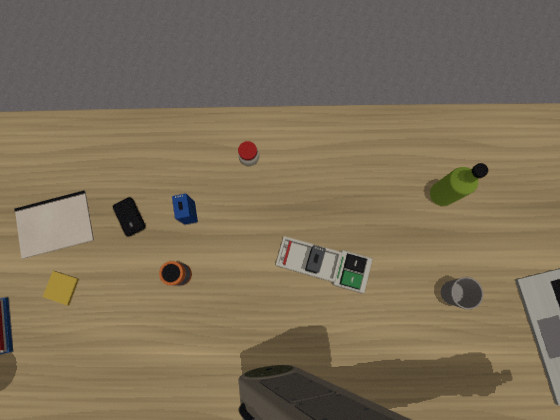

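The scene view shows the dock at about (255,190), the blue pack at (377,247), the speaker at (390,204) and the jar at (300,290). In the top view they are: dock from (280,250) to (370,275) with the red plate on its left, grey pack (315,258), keys (354,272), blue pack (184,208) and speaker (173,273). Next I'll measure with colour masks.

```bash
cat > m.py <<'E'
from h import *
top=np.load("top0.npy",allow_pickle=True).item(); sc=np.load("scene0.npy",allow_pickle=True).item()
def mask(im,box,f):
    x0,y0,x1,y1=box; h=cv2.cvtColor(im["frame"],cv2.COLOR_RGB2HSV).astype(int); m=np.zeros(h.shape[:2],np.uint8)
    m[y0:y1,x0:x1]=f(h[y0:y1,x0:x1,0],h[y0:y1,x0:x1,1],h[y0:y1,x0:x1,2]); return m
def cen(m):
    y,x=np.nonzero(m); return [x.mean(),y.mean()],len(x)
def rect(m):
    c,_=cv2.findContours(m,0,2); return cv2.minAreaRect(max(c,key=cv2.contourArea))
E
python3 - <<'E'
from m import *
def show(name,im,box,f,z):
    m=mask(im,box,f); c,n=cen(m); r=rect(m); print(name,np.round(c,1),n,np.round(r[0],1),np.round(r[1],1),round(r[2],1),onz(im,[c],z)[0].round(4))
show("red",top,(270,230,300,280),lambda h,s,v:((h<8)|(h>172))&(s>150)&(v>70),.045)
show("green",top,(335,255,375,295),lambda h,s,v:(h>50)&(h<90)&(s>120)&(v>60),.056)
show("black",top,(338,245,372,275),lambda h,s,v:(v<45),.046)
show("blue-all",top,(160,185,210,235),lambda h,s,v:(h>100)&(h<130)&(s>100),.1)
show("orange",top,(150,250,200,300),lambda h,s,v:(h<18)&(s>170)&(v>100),.1)
show("sc red",sc,(270,185,300,215),lambda h,s,v:((h<8)|(h>172))&(s>150)&(v>70),.045)
show("sc green",sc,(215,160,250,195),lambda h,s,v:(h>50)&(h<90)&(s>120)&(v>60),.056)
show("sc orange",sc,(370,180,410,202),lambda h,s,v:(h<18)&(s>170)&(v>100),.1)
a=top["frame"][185:300,150:265]; b=top["frame"][225:300,270:380]
c=sc["frame"][160:275,210:400]
cv2.imwrite("pics/c1.png",np.vstack([np.hstack([cv2.resize(a,None,fx=3,fy=3,interpolation=2),cv2.resize(b,(440,345),interpolation=2)])])[:,:,::-1])
E
```

```text
red [286.7 252.1] 39 [286.8 252.1] [ 1.5 23.1] 15.9 [ 0.5102 -0.009   0.045 ]
green [351.2 278.9] 248 [351.4 279. ] [19.  13.9] 15.9 [ 0.4381 -0.176   0.056 ]
black [354.5 263.1] 279 [354.8 262.9] [20.2 14.4] 15.9 [ 0.4796 -0.1879  0.046 ]
blue-all [184.5 209. ] 540 [184.2 208.7] [29.4 21.5] 81.9 [0.6192 0.256  0.1   ]
orange [172.2 273.4] 173 [171. 273.] [22. 22.] 90.0 [0.4535 0.2813 0.1   ]
sc red [285.5 200.7] 56 [286.  200.9] [ 4.3 15.8] 37.9 [ 0.5137 -0.0052  0.045 ]
sc green [236.1 172.4] 105 [236.  172.4] [15.2  8.5] 21.8 [ 0.4442 -0.1737  0.056 ]
sc orange [390.8 195.1] 194 [391.5 193. ] [16. 21.] 90.0 [0.4732 0.2837 0.1   ]
```

View pics/c1.png

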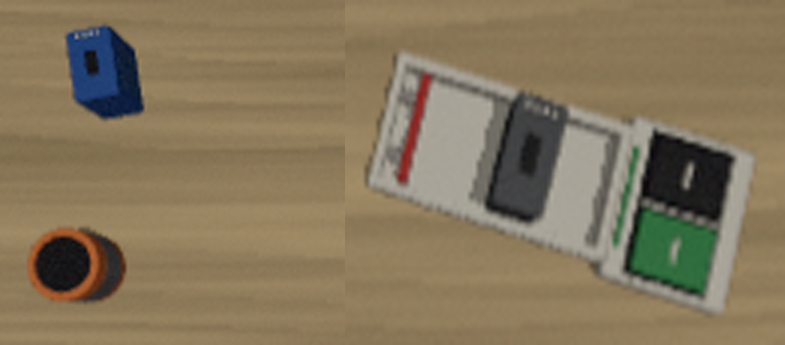

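The enlarged view shows the blue top face centred near (181,206), the speaker top near (172,273), the red plate on the left, the grey pack mid-tray, and the black key above the green. Next I'll refine the dock's yaw and lateral position, and the blue face.

```bash
python3 - <<'E'
from m import *
# blue top face brighter
hsv=cv2.cvtColor(top["frame"],cv2.COLOR_RGB2HSV)
m=mask(top,(160,185,210,235),lambda h,s,v:(h>100)&(h<130)&(s>100))
v=hsv[:,:,2][m>0]; print(np.percentile(v,[5,20,40,60,80,95]))
th,_=cv2.threshold(v.reshape(-1,1),0,255,cv2.THRESH_OTSU); print("otsu",th)
mt=((m>0)&(hsv[:,:,2]>th)).astype(np.uint8); mt=cv2.morphologyEx(mt,cv2.MORPH_CLOSE,np.ones((7,7)))
r=rect(mt); W=onz(top,cv2.boxPoints(r),.1); print("blue",r,W.round(4).tolist(),W.mean(0))
W=W[:,:2]; e=[W[(i+1)%4]-W[i] for i in range(2)]; print([ (np.linalg.norm(x).round(4),np.degrees(np.arctan2(x[1],x[0])).round(1)) for x in e])
# white dock outline, +x (upper in image) edge: first white pixel per column with subpixel gradient
g=cv2.cvtColor(top["frame"],cv2.COLOR_RGB2LAB).astype(float)
sat=hsv[:,:,1].astype(float)
def edge(x0,x1,y0f,z,up):
    P=[]
    for x in range(x0,x1):
        y=int(round(y0f(x))); col=sat[y-5:y+6,x]; lo,hi=col.min(),col.max(); d=np.abs(np.diff(col)); k=d.argmax()
        w=d[max(k-1,0):k+2]; yy=y-5+0.5+(np.arange(max(k-1,0),max(k-1,0)+len(w))*w).sum()/w.sum(); P.append([x,yy])
    Q=onz(top,P,z)[:,:2]
    l=cv2.fitLine(Q.astype(np.float32),cv2.DIST_HUBER,0,.001,.001).ravel()
    ang=np.degrees(np.arctan2(-abs(l[0]),abs(l[1]))); a=np.radians(-16)
    print("edge",x0,x1,"yaw",ang,"lat@-16",(Q@[np.cos(a),np.sin(a)]).mean(),"alongy",(Q@[-np.sin(a),np.cos(a)]).mean(), "res",np.std(Q@[np.cos(np.radians(ang)),np.sin(np.radians(ang))]))
edge(287,333,lambda x:237+(x-284)*(251-237)/(339-284),.045,1)
edge(343,370,lambda x:251+(x-342)*(259-251)/(372-342),.040,1)
edge(281,330,lambda x:266+(x-278)*(282-266)/(335-278),.045,0)
print("spk",onz(top,[[171.8,273]],.1))
m=mask(top,(150,250,200,300),lambda h,s,v:(h<18)&(s>170)&(v>100)); c,_=cv2.findContours(m,0,1); c=max(c,key=len); print(cv2.fitEllipse(c),cv2.minEnclosingCircle(c))
g=mask(top,(298,240,332,280),lambda h,s,v:(v<95)); print("grey",cen(g),rect(g)); print(onz(top,cv2.boxPoints(rect(g)),.106).round(4))
E
```

```text
[ 49.  57.  63. 115. 117. 119.]
otsu 83.0
blue ((180.3699951171875, 206.0899658203125), (23.193105697631836, 14.566399574279785), 81.8698959350586) [[0.6555, 0.2917, 0.1], [0.6606, 0.2537, 0.1], [0.5993, 0.2428, 0.1], [0.5942, 0.2804, 0.1]] [0.62740092 0.26714635 0.1       ]
[(np.float64(0.0383), np.float64(-82.4)), (np.float64(0.0622), np.float64(-169.9))]
edge 287 333 yaw -16.34692 lat@-16 0.5322099388391998 alongy 0.07975060409061316 res 0.0021123951065134005
edge 343 370 yaw -16.398449 lat@-16 0.5387345882639968 alongy -0.04719811720711177 res 0.0038481524606516614
edge 281 330 yaw -16.438433 lat@-16 0.45120935138095086 alongy 0.07058567257161352 res 0.00237088875204514
spk [[0.45452553 0.28223874 0.1       ]]
((171.09678649902344, 272.88299560546875), (22.46518898010254, 23.050783157348633), 37.25442886352539) ((171.1875, 272.8125), 11.9456148147583)
grey ([np.float64(314.6083550913838), np.float64(259.0078328981723)], 383) ((315.02923583984375, 258.6932678222656), (18.392963409423828, 27.0679988861084), 5.440331935882568)
[[ 0.4565 -0.053   0.106 ]
 [ 0.5239 -0.0607  0.106 ]
 [ 0.5191 -0.1067  0.106 ]
 [ 0.4519 -0.0985  0.106 ]]
```

Dock: origin about (0.491, -0.075), yaw about -16.4°. Blue pack: (0.627, 0.267), yaw 9°. Speaker: (0.455, 0.283). Edges, keys and plate agree to about 1 mm. First I'll go above the grey pack with the tool's y along the dock's x.

{"name": "arm_command", "arguments": {
  "steps": [0,0,0,0,0,-0.914,0,0,0,0,0,-0.914,0,0,0,0,0,-0.914,0,0,0,0,0,-0.914,0,0,0,0,0,-0.914,0,0,0,0,0,-0.914,0,0,0,0,0,-0.914,0,0,0,0,0,-0.914],
  "jaw": -1,
  "force": 40
}}

```text
clock: 0.9
position: [0.1499, -0.555, 0.4042]
orientation: [-2.51, -1.888, -0.001]
force: [-0.1, 0.2, 0.3]
finger_gap: 0.0858
finger_force: 0.0
```

{"name": "arm_command", "arguments": {
  "steps": [0.918,0.319,0,0,0,0,0.918,0.319,0,0,0,0,0.918,0.319,0,0,0,0,0.918,0.319,0,0,0,0,0.918,0.319,0.1,0,0,0,0.918,0.319,0.1,0,0,0,0.918,0.319,0.2,0,0,0,0.918,0.319,0.2,0,0,0,0.918,0.319,0.2,0,0,0,0.918,0.319,0.2,0,0,0]
}}

```text
clock: 1.9
position: [0.3199, -0.3168, 0.3742]
orientation: [-2.515, -1.882, -0.0]
force: [0.2, -1.0, -0.5]
finger_gap: 0.0851
finger_force: 0.0
```

{"name": "arm_command", "arguments": {
  "steps": [0.918,0.319,0.2,0,0,0,0.918,0.319,0.2,0,0,0,0.918,0.319,0.2,0,0,0,0.918,0.319,0.3,0,0,0,0.918,0.319,0.3,0,0,0,0.918,0.319,0.3,0,0,0,0.918,0.319,0.3,0,0,0,0.918,0.319,0.3,0,0,0,0.918,0.319,0.2,0,0,0,0.918,0.319,0.1,0,0,0]
}}

```text
clock: 2.9
position: [0.4891, -0.0795, 0.3017]
orientation: [-2.514, -1.881, 0.002]
force: [-0.1, -0.4, -0.6]
finger_gap: 0.0853
finger_force: 0.0
```

```bash
cat >> h.py <<'E'
from scipy.spatial.transform import Rotation as Rn
YAW=-16.4; O=np.array([.4908,-.0746,0])
def D():  # dock axes as columns
    return Rn.from_euler('z',YAW,degrees=True).as_matrix()
def st():
    s=manip.read_state(); R=Rn.from_rotvec(s["orientation"]).as_matrix(); p=np.array(s["position"]); G=p+R[:,2]*manip.grip_point_offset
    print("t",round(s["clock"],1),"G",G.round(4),"dockG",(D().T@(G-O)).round(4),"ty yaw",np.degrees(np.arctan2(R[1,1],R[0,1])).round(2),"z",R[:,2].round(3),"F",np.round(s["force"],1),"gap",round(float(s["finger_gap"]),4),"ff",round(float(s["finger_force"]),1)); return p,R,G
def to(T,yaw=None):
    p,R,G=st(); print("units",((R.T@(np.array(T)-G))/.03).round(3), "turnz", None if yaw is None else round(-(yaw-np.degrees(np.arctan2(R[1,1],R[0,1])))/8,3))
def dk(x,y,z): return O+D()@[x,y,z]
E
python3 - <<'E'
from h import *
to(dk(0,-.006,.081),YAW)
im=manip.get_image("top"); save(im,"t1.png")
E
```

```text
t 2.9 G [ 0.4889 -0.0794  0.147 ] dockG [-0.0005 -0.0052  0.147 ] ty yaw -16.38 z [-0.002  0.    -1.   ] F [-0.1 -0.4 -0.6] gap 0.0853 ff 0.0
units [-0.027  0.02   2.199] turnz 0.002
```

{"name": "arm_command", "arguments": {
  "steps": [0,0,0.55,0,0,0,0,0,0.55,0,0,0,0,0,0.55,0,0,0,0,0,0.55,0,0,0,0,0,0,0,0,0]
}}

```text
clock: 3.45
position: [0.4876, -0.0804, 0.2344]
orientation: [-2.512, -1.88, 0.005]
force: [-1.3, 0.4, 1.0]
finger_gap: 0.0858
finger_force: 0.0
```

{"name": "arm_command", "arguments": {
  "steps": [0,0,0,0,0,0,0,0,0,0,0,0,0,0,0,0,0,0,0,0,0,0,0,0,0,0,0,0,0,0,0,0,0,0,0,0],
  "jaw": 1,
  "force": 25
}}

```text
clock: 4.05
position: [0.4895, -0.081, 0.2375]
orientation: [2.514, 1.881, 0.002]
force: [0.9, -0.1, 5.6]
finger_gap: 0.0635
finger_force: 32.3
```

```bash
python3 - <<'E'
from h import *
st()
im=manip.get_image("scene"); cv2.imwrite("pics/s1.png",cv2.resize(im["frame"][100:240,180:330],None,fx=4,fy=4,interpolation=2)[:,:,::-1])
E
```

```text
t 4.0 G [ 0.4898 -0.0811  0.0828] dockG [ 0.0008 -0.0065  0.0828] ty yaw -16.39 z [ 0.002 -0.001 -1.   ] F [ 0.9 -0.1  5.6] gap 0.0635 ff 32.3
```

View pics/s1.png

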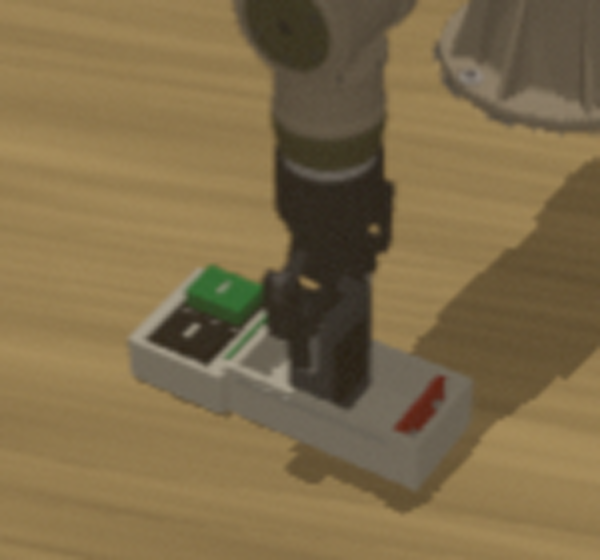

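The picture shows the gripper holding the grey pack mid-tray (gap 63.5 mm). I'll slide it to the -y end wall.

{"name": "arm_command", "arguments": {
  "steps": [-0.2,0,0,0,0,0,-0.2,0,0,0,0,0,-0.2,0,0,0,0,0,-0.2,0,0,0,0,0,-0.2,0,0,0,0,0,-0.2,0,0,0,0,0]
}}

```text
clock: 4.7
position: [0.4788, -0.1152, 0.2367]
orientation: [-2.514, -1.883, -0.002]
force: [2.5, 3.0, 1.7]
finger_gap: 0.0637
finger_force: 28.3
```

{"name": "arm_command", "arguments": {
  "steps": [-0.1,0,0,0,0,0,-0.1,0,0,0,0,0]
}}

```text
clock: 4.9
position: [0.4767, -0.121, 0.2364]
orientation: [-2.514, -1.881, 0.0]
force: [1.8, 3.2, 1.7]
finger_gap: 0.0638
finger_force: 28.3
```

```bash
python3 -c "
from h import *
st()"
```

```text
t 4.9 G [ 0.4766 -0.1209  0.0817] dockG [-0.0006 -0.0484  0.0817] ty yaw -16.39 z [-0.001  0.001 -1.   ] F [1.8 3.2 1.7] gap 0.0638 ff 28.3
```

Still sliding on friction only; I'll push a bit further until it meets the wall.

{"name": "arm_command", "arguments": {
  "steps": [-0.1,0,0,0,0,0,-0.1,0,0,0,0,0]
}}

```text
clock: 5.1
position: [0.475, -0.1268, 0.2364]
orientation: [-2.515, -1.882, 0.001]
force: [2.0, 4.2, 2.2]
finger_gap: 0.0638
finger_force: 28.3
```

{"name": "arm_command", "arguments": {
  "steps": [-0.1,0,0,0,0,0,0,0,0,0,0,0]
}}

```text
clock: 5.3
position: [0.4742, -0.13, 0.2364]
orientation: [-2.516, -1.881, 0.002]
force: [-0.4, 1.9, 0.6]
finger_gap: 0.0634
finger_force: 28.3
```

```bash
python3 -c "
from h import *
st()"
```

```text
t 5.3 G [ 0.474  -0.1301  0.0817] dockG [-0.0005 -0.058   0.0817] ty yaw -16.42 z [-0.001 -0.001 -1.   ] F [-0.4  1.9  0.6] gap 0.0634 ff 28.3
```

{"name": "arm_command", "arguments": {
  "steps": [-0.07,0,0,0,0,0,-0.07,0,0,0,0,0]
}}

```text
clock: 5.5
position: [0.4732, -0.1338, 0.2365]
orientation: [-2.515, -1.882, 0.001]
force: [0.5, 2.9, -0.1]
finger_gap: 0.0642
finger_force: 28.2
```

```bash
python3 - <<'E'
from h import *
st()
im=manip.get_image("scene"); cv2.imwrite("pics/s2.png",cv2.resize(im["frame"][130:230,200:310],None,fx=5,fy=5,interpolation=2)[:,:,::-1])
E
```

```text
t 5.5 G [ 0.4731 -0.1338  0.0818] dockG [-0.0003 -0.0618  0.0818] ty yaw -16.39 z [-0.001 -0.    -1.   ] F [ 0.5  2.9 -0.1] gap 0.0642 ff 28.2
```

View pics/s2.png

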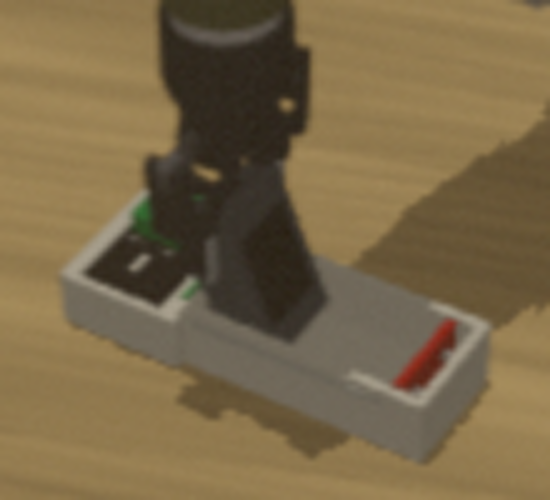

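The picture shows the grey pack leaning over the wall's rim towards -y, because I pushed above the rim and it pivoted in the pads. I'll drag it back with a light grip so it stands up, and check before releasing.

{"name": "arm_command", "arguments": {
  "steps": [0.1,0,0,0,0,0,0.1,0,0,0,0,0,0.1,0,0,0,0,0,0.1,0,0,0,0,0,0.1,0,0,0,0,0,0.1,0,0,0,0,0,0.1,0,0,0,0,0],
  "force": 20
}}

```text
clock: 6.25
position: [0.4793, -0.1132, 0.2366]
orientation: [-2.515, -1.882, 0.0]
force: [0.2, -0.8, -2.4]
finger_gap: 0.0635
finger_force: 27.9
```

```bash
python3 - <<'E'
from h import *
st()
im=manip.get_image("scene"); cv2.imwrite("pics/s3.png",cv2.resize(im["frame"][130:230,200:310],None,fx=5,fy=5,interpolation=2)[:,:,::-1])
E
```

```text
t 6.2 G [ 0.4793 -0.1132  0.0819] dockG [-0.0002 -0.0403  0.0819] ty yaw -16.38 z [-0.  0. -1.] F [ 0.2 -0.8 -2.4] gap 0.0635 ff 27.9
```

View pics/s3.png

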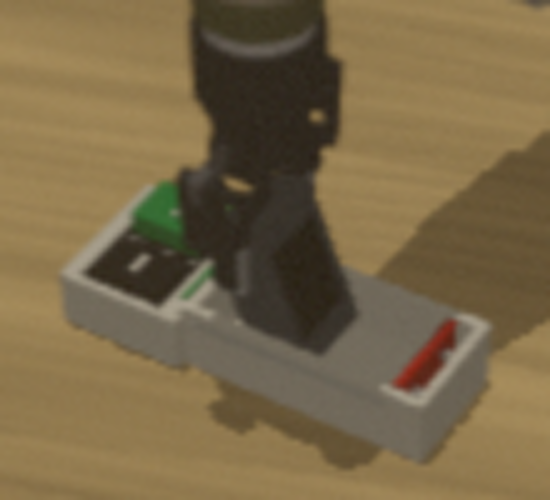

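The pack still leans. I'll estimate the lean from the projected edge direction, then rotate the held pack upright about its base.

```bash
python3 - <<'E'
from h import *
sc=np.load("scene0.npy",allow_pickle=True).item()
for t in (0,10,15,20,25):
    a=np.radians(t); u=np.array([0,-np.sin(a),np.cos(a)]); b=np.array([.032,-.015,.008])
    P=proj(sc,[dk(*b),dk(*(b+.1*u))]); d=P[1]-P[0]; print(t,d.round(1),round(d[0]/d[1],3))
print("obs",(305-357)/(185-315.))
E
```

```text
0 [ -0.7 -25.5] 0.028
10 [ -5.9 -27.2] 0.217
15 [ -8.4 -27.8] 0.304
20 [-10.9 -28.1] 0.387
25 [-13.2 -28.2] 0.469
obs 0.4
```

{"name": "arm_command", "arguments": {
  "steps": [0.53,0,0,0,-0.5,0,0.53,0,0,0,-0.5,0,0.53,0,0,0,-0.5,0,0.53,0,0,0,-0.5,0,0.53,0,0,0,-0.48,0,0,0,0,0,0,0]
}}

```text
clock: 6.9
position: [0.5016, -0.0367, 0.2273]
orientation: [2.321, 1.743, -0.41]
force: [-6.5, 0.4, 16.8]
finger_gap: 0.0637
finger_force: 30.0
```

```bash
python3 - <<'E'
from h import *
st()
im=manip.get_image("scene"); cv2.imwrite("pics/s4.png",cv2.resize(im["frame"][130:230,200:310],None,fx=5,fy=5,interpolation=2)[:,:,::-1])
E
```

```text
t 6.9 G [ 0.4869 -0.0878  0.082 ] dockG [-0.     -0.0137  0.082 ] ty yaw -16.2 z [-0.095 -0.33  -0.939] F [-6.5  0.4 16.8] gap 0.0637 ff 30.0
```

View pics/s4.png

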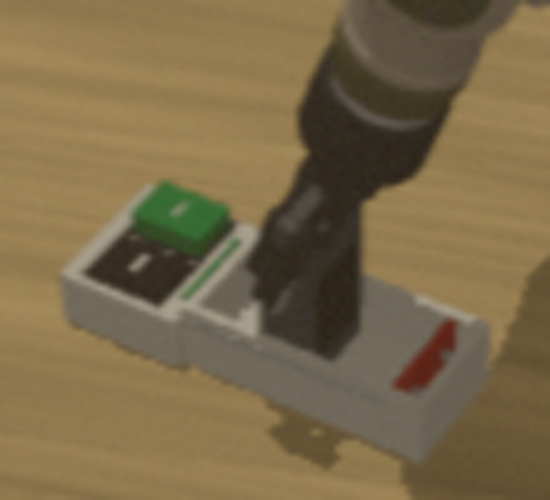

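The grey pack is upright again, at about (310,300) in the crop, and the tool is tilted 20°. I'll release it, back off along the tool axis, straighten the tool, regrip, and slide it only to just short of the wall.

{"name": "arm_command", "arguments": {
  "steps": [-0.01,0,-0.03,0,0,0,0,0,0,0,0,0,0,0,0,0,0,0,0,0,0,0,0,0,0,0,-0.2,0,0,0,0,0,-0.4,0,0,0,0,0,-0.6,0,0,0,0,0,-0.6,0,0,0,0,0,-0.5,0,0,0],
  "jaw": -1
}}

```text
clock: 7.85
position: [0.5082, -0.0157, 0.2927]
orientation: [2.327, 1.741, -0.406]
force: [0.4, -0.2, 0.5]
finger_gap: 0.0851
finger_force: 0.0
```

{"name": "arm_command", "arguments": {
  "steps": [0,0,0,0,0.62,0,0,0,0,0,0.62,0,0,0,0,0,0.62,0,0,0,0,0,0.62,0]
}}

```text
clock: 8.25
position: [0.5081, -0.0158, 0.2921]
orientation: [-2.514, -1.881, -0.005]
force: [0.3, 0.1, -0.7]
finger_gap: 0.0856
finger_force: 0.0
```

```bash
python3 - <<'E'
from h import *
to(dk(0,-.0135,.081),YAW)
im=manip.get_image("top"); np.save("top1.npy",im,allow_pickle=True)
from m import *
g=mask(im,(295,240,345,285),lambda h,s,v:(v<95)); print("grey",cen(g),rect(g))
E
```

```text
t 8.2 G [ 0.5084 -0.0153  0.1374] dockG [1.000e-04 6.180e-02 1.374e-01] ty yaw -16.39 z [ 0.002  0.003 -1.   ] F [ 0.3  0.1 -0.7] gap 0.0856 ff 0.0
units [-2.517 -0.006  1.87 ] turnz 0.002
grey ([np.float64(328.0194805194805), np.float64(265.3376623376623)], 154) ((322.1164855957031, 260.94091796875), (5.506764888763428, 25.6982364654541), 11.768289566040039)
```

{"name": "arm_command", "arguments": {
  "steps": [-0.63,0,0,0,0,0,-0.63,0,0,0,0,0,-0.63,0,0,0,0,0,-0.63,0,0,0,0,0,0,0,0.47,0,0,0,0,0,0.47,0,0,0,0,0,0.47,0,0,0,0,0,0.45,0,0,0,0,0,0,0,0,0]
}}

```text
clock: 9.2
position: [0.4858, -0.0882, 0.2343]
orientation: [-2.514, -1.88, 0.005]
force: [-1.7, 0.3, 0.2]
finger_gap: 0.0853
finger_force: 0.0
```

{"name": "arm_command", "arguments": {
  "steps": [0,0,0,0,0,0,0,0,0,0,0,0,0,0,0,0,0,0,0,0,0,0,0,0,0,0,0,0,0,0],
  "jaw": 1,
  "force": 30
}}

```text
clock: 9.7
position: [0.4869, -0.0885, 0.2365]
orientation: [2.514, 1.881, 0.001]
force: [-2.4, 0.8, 5.5]
finger_gap: 0.0638
finger_force: 34.7
```

{"name": "arm_command", "arguments": {
  "steps": [-0.2,0,0,0,0,0,-0.2,0,0,0,0,0,-0.2,0,0,0,0,0,-0.2,0,0,0,0,0,-0.2,0,0,0,0,0,-0.1,0,0,0,0,0,0,0,0,0,0,0]
}}

```text
clock: 10.4
position: [0.478, -0.1199, 0.2364]
orientation: [2.515, 1.882, 0.005]
force: [1.5, 5.1, 5.2]
finger_gap: 0.0636
finger_force: 34.6
```

```bash
python3 -c "
from h import *
st()
im=manip.get_image('scene'); np.save('s5.npy',im,allow_pickle=True)"
```

```text
t 10.4 G [ 0.4784 -0.1196  0.0817] dockG [ 0.0008 -0.0467  0.0817] ty yaw -16.38 z [ 0.003  0.002 -1.   ] F [1.5 5.1 5.2] gap 0.0636 ff 34.6
```

{"name": "arm_command", "arguments": {
  "steps": [0,0,0,0,0,0,0,0,0,0,0,0,0,0,0,0,0,0,0,0,0,0,0,0,0,0,-0.5,0,0,0,0,0,-0.9,0,0,0,0,0,-0.9,0,0,0],
  "jaw": -1
}}

```text
clock: 11.15
position: [0.477, -0.12, 0.3049]
orientation: [-2.514, -1.881, 0.002]
force: [0.6, -0.8, -0.6]
finger_gap: 0.0855
finger_force: 0.0
```

{"name": "arm_command", "arguments": {
  "steps": [0.98,0.08,0,0,0,0,0.98,0.08,0,0,0,0,0.98,0.08,0,0,0,0,0.98,0.08,0,0,0,0,0.98,0.08,0,0,0,0,0.98,0.08,0,0,0,0,0.98,0.08,0,0,0,0,0.98,0.08,0,0,0,0,0.98,0.08,0,0,0,0,0.98,0.08,0,0,0,0]
}}

```text
clock: 12.15
position: [0.5837, 0.1563, 0.3044]
orientation: [2.515, 1.882, -0.001]
force: [0.6, 0.1, 0.1]
finger_gap: 0.0855
finger_force: 0.0
```

{"name": "arm_command", "arguments": {
  "steps": [0.98,0.08,0,0,0,0,0.98,0.08,0,0,0,0,0.98,0.08,0,0,0,0,0.98,0.08,0,0,0,0,0,0,0,0,0,-0.79,0,0,0,0,0,-0.79,0,0,0,0,0,-0.79,0,0,0,0,0,-0.79]
}}

```text
clock: 12.95
position: [0.6257, 0.2654, 0.3041]
orientation: [-2.037, -2.392, 0.002]
force: [0.4, 0.1, -0.3]
finger_gap: 0.0855
finger_force: 0.0
```

```bash
python3 - <<'E'
from h import *
to([.6274,.2671,.073],9)
im=manip.get_image("top"); a=im["frame"][215:300,265:380]; im2=manip.get_image("scene"); b=im2["frame"][140:225,205:320]
np.save("top2.npy",im,allow_pickle=True);np.save("sc2.npy",im2,allow_pickle=True)
cv2.imwrite("pics/c2.png",np.vstack([cv2.resize(x,None,fx=3.4,fy=3.4,interpolation=2) for x in(a,b)])[:,:,::-1])
E
```

```text
t 12.9 G [0.6256 0.2653 0.1494] dockG [0.0334 0.3641 0.1494] ty yaw 9.16 z [-0.001 -0.001 -1.   ] F [ 0.4  0.1 -0.3] gap 0.0855 ff 0.0
units [0.051 0.07  2.547] turnz 0.02
```

View pics/c2.png

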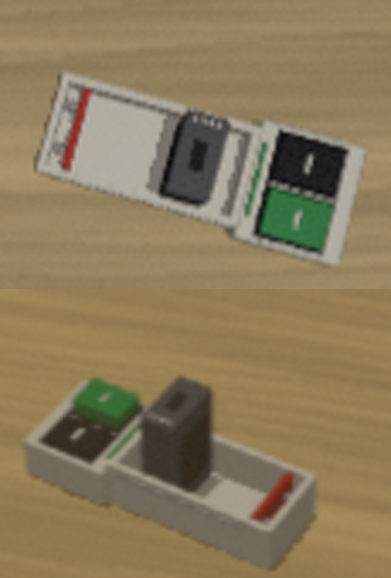

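The grey pack stands upright; its top-face centre is at about (323,262) in the top view. I'll compute its dock y.

```bash
python3 - <<'E'
from h import *
im=np.load("top2.npy",allow_pickle=True).item()
q=lambda u,v:[265+u/3.4,215+v/3.4]
for n,uv,z in [("top c",(198,158),.106),("topL",(178,150),.106),("topR",(224,162),.106),("base-left edge",(160,185),.006),("redR",(80,125),.045),("innerwall rim",(250,165),.045)]:
    print(n,(D().T@(onz(im,[q(*uv)],z)[0]-O)).round(4))
for y in(-.0485,-.02): print(y,[((p-[265,215])*3.4).round(0).tolist() for p in proj(im,[dk(s*.032,y+e*.017,.106) for s in(1,-1) for e in(1,-1)])])
E
```

```text
top c [-0.0027 -0.0273  0.106 ]
topL [-0.001  -0.0116  0.106 ]
topR [-0.0002 -0.0464  0.106 ]
base-left edge [-0.0231 -0.0102  0.006 ]
redR [0.0023 0.0641 0.045 ]
innerwall rim [ 0.0086 -0.0717  0.045 ]
-0.0485 [[216.0, 114.0], [260.0, 127.0], [193.0, 198.0], [238.0, 211.0]]
-0.02 [[178.0, 104.0], [223.0, 116.0], [156.0, 187.0], [201.0, 200.0]]
```

Grey is at y about -28 mm, so it was held off-centre; the blue pack can push it home flat. I'll pick up the blue pack now.

{"name": "arm_command", "arguments": {
  "steps": [0.05,0.07,0.62,0,0,0,0,0,0.62,0,0,0,0,0,0.62,0,0,0,0,0,0.62,0,0,0,0,0,0,0,0,0]
}}

```text
clock: 13.55
position: [0.6263, 0.2666, 0.2269]
orientation: [-2.044, -2.382, 0.008]
force: [-0.9, -0.5, -0.4]
finger_gap: 0.0854
finger_force: 0.0
```

{"name": "arm_command", "arguments": {
  "steps": [0,0,0,0,0,0,0,0,0,0,0,0,0,0,0,0,0,0,0,0,0,0,0,0,0,0,0,0,0,0,0,0,0,0,0,0],
  "jaw": 1,
  "force": 70
}}

```text
clock: 14.15
position: [0.6283, 0.2673, 0.2318]
orientation: [2.042, 2.386, 0.004]
force: [0.5, -0.2, 5.9]
finger_gap: 0.0633
finger_force: 77.8
```

```bash
python3 -c "
from h import *
st()"
```

```text
t 14.2 G [0.6287 0.2674 0.0771] dockG [0.0357 0.367  0.0771] ty yaw 8.88 z [ 0.003  0.001 -1.   ] F [ 0.5 -0.2  5.9] gap 0.0633 ff 77.8
```

{"name": "arm_command", "arguments": {
  "steps": [0,0,-0.5,0,0,0,0,0,-0.9,0,0,0,0,0,-0.9,0,0,0,0,0,-0.6,0,0,0,0,0,0,0,0,0.79,0,0,0,0,0,0.79,0,0,0,0,0,0.79,0,0,0,0,0,0.79]
}}

```text
clock: 14.95
position: [0.6268, 0.2669, 0.3157]
orientation: [-2.519, -1.876, 0.006]
force: [0.2, -0.3, -4.0]
finger_gap: 0.0633
finger_force: 77.6
```

{"name": "arm_command", "arguments": {
  "steps": [-0.5,-0.09,0,0,0,0,-0.9,-0.09,0,0,0,0,-0.9,-0.09,0,0,0,0,-0.9,-0.09,0,0,0,0,-0.9,-0.09,0,0,0,0,-0.9,-0.09,0,0,0,0,-0.9,-0.09,0,0,0,0,-0.9,-0.09,0,0,0,0,-0.9,-0.09,0,0,0,0,-0.9,-0.09,0,0,0,0]
}}

```text
clock: 15.95
position: [0.5275, 0.0264, 0.3161]
orientation: [-2.514, -1.881, 0.004]
force: [1.1, 0.6, -3.4]
finger_gap: 0.0634
finger_force: 77.5
```

{"name": "arm_command", "arguments": {
  "steps": [-0.9,-0.09,0,0,0,0,-0.9,-0.09,0,0,0,0,-0.9,-0.09,0,0,0,0,-0.3,0,0,0,0,0,0,0,0,0,0,0]
}}

```text
clock: 16.45
position: [0.495, -0.0576, 0.3167]
orientation: [-2.516, -1.878, 0.002]
force: [0.9, -0.2, -3.6]
finger_gap: 0.0634
finger_force: 77.6
```

```bash
python3 - <<'E'
from h import *
to(dk(0,.018,.0825),YAW)
im=manip.get_image("top"); np.save("top3.npy",im,allow_pickle=True)
from m import *
m=mask(im,(255,215,345,300),lambda h,s,v:(h>100)&(h<130)&(s>100)); c,n=cen(m); print(n,c,rect(m))
E
```

```text
t 16.4 G [ 0.4947 -0.0575  0.162 ] dockG [-0.001   0.0175  0.162 ] ty yaw -16.52 z [-0.002  0.001 -1.   ] F [ 0.9 -0.2 -3.6] gap 0.0634 ff 77.6
units [0.016 0.039 2.649] turnz -0.015m.py:7: RuntimeWarning: Mean of empty slice.
  y,x=np.nonzero(m); return [x.mean(),y.mean()],len(x)
  ret = ret.dtype.type(ret / rcount)
Traceback (most recent call last):
  File "m.py", line 9, in rect
    c,_=cv2.findContours(m,0,2); return cv2.minAreaRect(max(c,key=cv2.contourArea))
                                                        ~~~^^^^^^^^^^^^^^^^^^^^^^^
ValueError: max() iterable argument is empty
```

{"name": "arm_command", "arguments": {
  "steps": [0,0.035,0.5,0,0,0,0,0,0.5,0,0,0,0,0,0.3,0,0,0,0,0,0.3,0,0,0,0,0,0.3,0,0,0]
}}

```text
clock: 17.0
position: [0.497, -0.0566, 0.2598]
orientation: [2.514, 1.883, 0.0]
force: [0.6, -0.2, -3.4]
finger_gap: 0.0633
finger_force: 77.5
```

```bash
python3 -c "
from h import *
st()"
```

```text
t 17.0 G [ 0.497  -0.0566  0.1051] dockG [0.0009 0.019  0.1051] ty yaw -16.34 z [ 0.  0. -1.] F [ 0.6 -0.2 -3.4] gap 0.0633 ff 77.5
```

{"name": "arm_command", "arguments": {
  "steps": [0,0,0.25,0,0,0,0,0,0.2,0,0,0,0,0,0.15,0,0,0,0,0,0.1,0,0,0,0,0,0,0,0,0]
}}

```text
clock: 17.5
position: [0.4966, -0.0572, 0.239]
orientation: [-2.515, -1.882, 0.0]
force: [0.1, -0.6, -3.0]
finger_gap: 0.0635
finger_force: 77.5
```

```bash
python3 -c "
from h import *
st()"
```

```text
t 17.5 G [ 0.4966 -0.0572  0.0843] dockG [0.0006 0.0183 0.0843] ty yaw -16.4 z [-0.  0. -1.] F [ 0.1 -0.6 -3. ] gap 0.0635 ff 77.5
```

{"name": "arm_command", "arguments": {
  "steps": [-0.15,0,0,0,0,0,-0.15,0,0,0,0,0,-0.15,0,0,0,0,0,-0.15,0,0,0,0,0,-0.15,0,0,0,0,0]
}}

```text
clock: 18.0
position: [0.4905, -0.079, 0.2396]
orientation: [2.515, 1.882, 0.001]
force: [1.4, 5.1, -1.0]
finger_gap: 0.0633
finger_force: 77.5
```

{"name": "arm_command", "arguments": {
  "steps": [-0.1,0,0,0,0,0,-0.05,0,0,0,0,0]
}}

```text
clock: 18.2
position: [0.4891, -0.0834, 0.2394]
orientation: [2.516, 1.882, 0.001]
force: [1.6, 2.3, -3.8]
finger_gap: 0.0635
finger_force: 77.7
```

```bash
python3 -c "
from h import *
st()"
```

```text
t 18.2 G [ 0.4892 -0.0833  0.0847] dockG [ 0.0009 -0.0088  0.0847] ty yaw -16.41 z [ 0.  0. -1.] F [ 1.6  2.3 -3.8] gap 0.0635 ff 77.7
```

{"name": "arm_command", "arguments": {
  "steps": [0,0,0.06,0,0,0,-0.04,0,0,0,0,0,0,0,0,0,0,0]
}}

```text
clock: 18.5
position: [0.489, -0.0841, 0.2377]
orientation: [2.515, 1.882, 0.001]
force: [1.5, 4.3, 1.0]
finger_gap: 0.0633
finger_force: 77.7
```

```bash
python3 -c "
from h import *
st()
im=manip.get_image('scene'); cv2.imwrite('pics/s6.png',cv2.resize(im['frame'][130:230,200:310],None,fx=5,fy=5,interpolation=2)[:,:,::-1])"
```

```text
t 18.5 G [ 0.4891 -0.084   0.083 ] dockG [ 0.001  -0.0095  0.083 ] ty yaw -16.38 z [ 0.001  0.    -1.   ] F [1.5 4.3 1. ] gap 0.0633 ff 77.7
```

View pics/s6.png

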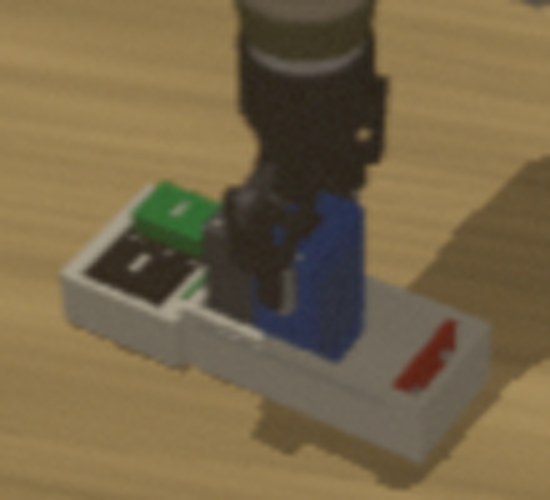

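Blue and grey both stand upright side by side; the blue face is at about (335,280) in the crop. I'll release and go over the speaker, then measure the row from the top.

{"name": "arm_command", "arguments": {
  "steps": [0,0,0,0,0,0,0,0,0,0,0,0,0,0,0,0,0,0,0,0,0,0,0,0,0,0,-0.5,0,0,0,0,0,-0.9,0,0,0,0,0,-0.9,0,0,0],
  "jaw": -1
}}

```text
clock: 19.25
position: [0.4884, -0.0842, 0.3068]
orientation: [-2.515, -1.881, 0.002]
force: [0.8, -0.9, 0.5]
finger_gap: 0.0852
finger_force: 0.0
```

{"name": "arm_command", "arguments": {
  "steps": [0.95,-0.378,0,0,0,0,0.95,-0.378,0,0,0,0,0.95,-0.378,0,0,0,0,0.95,-0.378,0,0,0,0,0.95,-0.378,0,0,0,0,0.95,-0.378,0,0,0,0,0.95,-0.378,0,0,0,0,0.95,-0.378,0,0,0,0,0.95,-0.378,0,0,0,0,0.95,-0.378,0,0,0,0]
}}

```text
clock: 20.25
position: [0.4602, 0.2224, 0.3066]
orientation: [2.515, 1.882, -0.0]
force: [0.0, -0.4, -0.2]
finger_gap: 0.0852
finger_force: 0.0
```

{"name": "arm_command", "arguments": {
  "steps": [0.95,-0.378,0,0,0,0,0.95,-0.378,0,0,0,0,0,0,0,0,0,0]
}}

```text
clock: 20.55
position: [0.4544, 0.285, 0.3065]
orientation: [-2.512, -1.887, -0.001]
force: [-0.1, -0.0, -0.7]
finger_gap: 0.0856
finger_force: 0.0
```

```bash
python3 - <<'E'
from h import *
to([.455,.283,.077],YAW)
im=manip.get_image("top"); np.save("top4.npy",im,allow_pickle=True)
im2=manip.get_image("scene"); np.save("sc4.npy",im2,allow_pickle=True)
from m import *
hsv=cv2.cvtColor(im["frame"],cv2.COLOR_RGB2HSV)
m=mask(im,(270,225,345,290),lambda h,s,v:(h>100)&(h<130)&(s>100)&(v>83)); m=cv2.morphologyEx(m,cv2.MORPH_CLOSE,np.ones((7,7)))
r=rect(m); print(r); print((onz(im,cv2.boxPoints(r),.106)-O)@D())
# profile along dock y at x=+.015 (z .106 plane): V,H
for x in(-.015,.015):
    ys=np.arange(-.075,.075,.003); P=proj(im,[dk(x,y,.106) for y in ys]); print([(int(y*1000),*hsv[int(round(p[1])),int(round(p[0]))].tolist()) for y,p in zip(ys,P)])
E
```

```text
t 20.6 G [0.4545 0.2851 0.1518] dockG [-0.1364  0.3348  0.1518] ty yaw -16.17 z [ 0.001  0.001 -1.   ] F [-0.1 -0.  -0.7] gap 0.0856 ff 0.0
units [-0.064  0.034  2.492] turnz 0.029
((316.3824157714844, 258.4706115722656), (15.522278785705566, 24.98116683959961), 14.03624439239502)
[[-0.03195411  0.00978632  0.106     ]
 [ 0.03075903  0.01115137  0.106     ]
 [ 0.03195138 -0.02773858  0.106     ]
 [-0.03062528 -0.02869003  0.106     ]]
[(-75, 18, 23, 165), (-72, 62, 82, 122), (-68, 50, 41, 136), (-65, 24, 24, 150), (-62, 22, 24, 115), (-59, 30, 7, 76), (-56, 110, 10, 74), (-53, 0, 0, 69), (-50, 120, 10, 75), (-47, 135, 14, 72), (-44, 120, 3, 75), (-41, 0, 0, 71), (-38, 90, 4, 69), (-35, 100, 11, 71), (-32, 0, 0, 71), (-29, 100, 16, 48), (-26, 109, 174, 119), (-23, 108, 173, 130), (-20, 109, 177, 130), (-17, 109, 173, 130), (-14, 109, 167, 131), (-11, 109, 176, 129), (-8, 109, 167, 131), (-5, 108, 173, 130), (-2, 109, 172, 129), (0, 108, 176, 129), (3, 108, 175, 128), (6, 109, 170, 129), (9, 109, 184, 112), (12, 107, 192, 65), (15, 30, 6, 90), (18, 18, 28, 119), (21, 18, 26, 120), (24,
[... 605 characters left out ...]
 70), (-29, 110, 27, 56), (-26, 109, 173, 109), (-23, 109, 172, 129), (-20, 108, 185, 127), (-17, 108, 173, 130), (-14, 108, 179, 128), (-11, 108, 177, 127), (-8, 109, 178, 122), (-5, 109, 171, 130), (-2, 108, 177, 127), (0, 109, 176, 126), (3, 109, 175, 127), (6, 109, 177, 128), (9, 109, 183, 117), (12, 109, 180, 65), (15, 108, 15, 86), (18, 22, 25, 114), (21, 21, 28, 119), (24, 24, 23, 155), (27, 24, 24, 172), (30, 21, 24, 173), (33, 20, 22, 174), (36, 21, 23, 175), (39, 23, 24, 173), (42, 20, 22, 174), (45, 21, 23, 174), (48, 23, 23, 174), (51, 20, 22, 174), (54, 21, 23, 175), (57, 23, 24, 173), (60, 19, 23, 175), (63, 3, 115, 137), (66, 0, 188, 144), (69, 3, 107, 131), (72, 18, 28, 155)]
```

The row reads grey -61 to -28 mm and blue -28 to +11 mm, leaving about 54 mm to the plate (66 mm with it pushed back), which is enough. Now I'll grasp the speaker firmly.

{"name": "arm_command", "arguments": {
  "steps": [-0.05,0.03,0.6,0,0,0,0,0,0.6,0,0,0,0,0,0.6,0,0,0,0,0,0.6,0,0,0,0,0,0,0,0,0]
}}

```text
clock: 21.15
position: [0.4543, 0.2788, 0.2322]
orientation: [-2.517, -1.879, 0.008]
force: [-1.0, -0.1, -0.1]
finger_gap: 0.0855
finger_force: 0.0
```

{"name": "arm_command", "arguments": {
  "steps": [0,0,0,0,0,0,0,0,0,0,0,0,0,0,0,0,0,0,0,0,0,0,0,0,0,0,0,0,0,0,0,0,0,0,0,0],
  "jaw": 1,
  "force": 100
}}

```text
clock: 21.75
position: [0.4557, 0.2807, 0.236]
orientation: [2.514, 1.881, 0.004]
force: [-1.6, -0.6, 7.0]
finger_gap: 0.0603
finger_force: 107.8
```

```bash
python3 -c "
from h import *
st()"
```

```text
t 21.8 G [0.4561 0.2808 0.0813] dockG [-0.1336  0.3311  0.0813] ty yaw -16.39 z [ 0.003  0.    -1.   ] F [-1.6 -0.6  7. ] gap 0.0603 ff 107.8
```

{"name": "arm_command", "arguments": {
  "steps": [0,0,-0.6,0,0,0,0,0,-0.8,0,0,0,0,0,-0.75,0,0,0,-0.6,0.55,0,0,0,0,-0.84,0.78,0,0,0,0,-0.84,0.78,0,0,0,0,-0.84,0.78,0,0,0,0,-0.84,0.78,0,0,0,0,-0.8,0.78,0,0,0,0,0,0,0,0,0,0]
}}

```text
clock: 22.75
position: [0.5448, 0.1027, 0.2989]
orientation: [2.518, 1.875, 0.001]
force: [-0.3, 0.4, -3.1]
finger_gap: 0.0602
finger_force: 109.0
```

```bash
cat >> h.py <<'E'
def tp(Py,Pz,t,e=.033,L=.0813,x=0):
    """rows to take lower +y rim point to dock (Py,Pz) at tilt t deg: total shift in present tool axes, turn about tool y"""
    p,R,G=st(); d=D().T@R; t0=np.degrees(np.arctan2(-d[2,0],d[1,0])); c=D().T@(p-O)
    P=c+d@[e,0,L+.155]; a=np.radians(t); q=np.array([x,Py-e*np.cos(a)+(L+.155)*np.sin(a),Pz+e*np.sin(a)+(L+.155)*np.cos(a)])
    print("tilt now",t0.round(2),"P now",P.round(4),"TCP dock",c.round(4),"target",q.round(4),"units",(d.T@(q-c)/.03).round(3),"turn y",round(-(t-t0)/8,3))
E
python3 -c "
from h import *
tp(.0614,.098,40)"
```

```text
t 22.8 G [0.5451 0.1024 0.1442] dockG [0.0021 0.1851 0.1442] ty yaw -16.66 z [ 0.002 -0.002 -1.   ] F [-0.3  0.4 -3.1] gap 0.0602 ff 109.0
tilt now 0.06 P now [0.0024 0.2181 0.0626] TCP dock [0.0018 0.1853 0.2989] target [0.     0.188  0.3002] units [ 0.09  -0.059 -0.044] turn y -4.992
```

{"name": "arm_command", "arguments": {
  "steps": [0.09,-0.06,-0.04,0,-0.5,0,0,0,0,0,-0.9,0,0,0,0,0,-0.9,0,0,0,0,0,-0.9,0,0,0,0,0,-0.9,0,0,0,0,0,-0.9,0,0,0,0,0,0,0]
}}

```text
clock: 23.45
position: [0.5418, 0.1104, 0.2986]
orientation: [2.096, 1.573, -0.768]
force: [-0.7, 0.8, -4.8]
finger_gap: 0.06
finger_force: 108.6
```

```bash
python3 - <<'E'
from h import *
tp(.061,.055,40)
im=manip.get_image("scene"); np.save("sc5.npy",im,allow_pickle=True)
from m import *
m=mask(im,(200,100,330,230),lambda h,s,v:(h<18)&(s>170)&(v>80)); c,n=cen(m); print("orange",c,n,cv2.boundingRect(m))
# compare predicted rim point & a predicted bottom disc extents
p,R,G=st()
B=p+R@np.array([.002,0,.2363])
ring=[B+R@np.array([.031*np.cos(a),.031*np.sin(a),0]) for a in np.linspace(0,6.28,40)]; q=proj(im,ring); print("bottom ring bbox",q.min(0).round(1),q.max(0).round(1))
E
```

```text
t 23.4 G [0.5135 0.0149 0.1802] dockG [-0.0035  0.0922  0.1802] ty yaw -16.29 z [-0.183 -0.617 -0.765] F [-0.7  0.8 -4.8] gap 0.06 ff 108.6
tilt now 40.09 P now [-0.0038  0.0649  0.0965] TCP dock [-0.0033  0.1918  0.2986] target [0.     0.1876 0.2572] units [0.779 0.114 1.145] turn y 0.011
orange [np.float64(287.0489795918367), np.float64(175.5591836734694)] 245 (271, 155, 38, 52)
t 23.5 G [0.5139 0.0151 0.1801] dockG [-0.0032  0.0926  0.1801] ty yaw -16.33 z [-0.182 -0.615 -0.768] F [ 1.4  0.5 -3.3] gap 0.0602 ff 108.7
bottom ring bbox [268.  166.8] [286.4 187.6]
```

{"name": "arm_command", "arguments": {
  "steps": [0.26,0.04,0.38,0,0,0,0.26,0.04,0.38,0,0,0,0.26,0.035,0.38,0,0,0,0,0,0,0,0,0]
}}

```text
clock: 23.9
position: [0.5436, 0.104, 0.2577]
orientation: [2.101, 1.571, -0.763]
force: [-0.1, 0.6, -3.7]
finger_gap: 0.06
finger_force: 108.7
```

```bash
python3 - <<'E'
from h import *
tp(.061,.039,40)
im=manip.get_image("scene"); cv2.imwrite('pics/s7.png',cv2.resize(im['frame'][130:230,215:325],None,fx=5,fy=5,interpolation=2)[:,:,::-1])
p,R,G=st()
for e in(.031,.033,.035):print(e,[((v-[215,130])*5).round(0).tolist() for v in proj(im,[p+R@np.array([e,0,.2363]),p+R@np.array([e-.062,0,.2363]),dk(0,.064,.045),dk(0,.011,.106)])])
E
```

```text
t 23.9 G [0.5153 0.0089 0.1389] dockG [-0.      0.0871  0.1389] ty yaw -16.45 z [-0.183 -0.614 -0.768] F [-0.1  0.6 -3.7] gap 0.06 ff 108.7
tilt now 39.84 P now [-0.0002  0.0601  0.0551] TCP dock [2.000e-04 1.862e-01 2.577e-01] target [0.     0.1876 0.2412] units [ 0.388 -0.007  0.391] turn y -0.019
t 23.9 G [0.5157 0.0089 0.14  ] dockG [0.0003 0.0871 0.14  ] ty yaw -16.43 z [-0.182 -0.615 -0.767] F [ 0.7  0.  -3. ] gap 0.06 ff 108.7
0.031 [[333.0, 326.0], [261.0, 245.0], [341.0, 345.0], [261.0, 234.0]]
0.033 [[335.0, 329.0], [264.0, 248.0], [341.0, 345.0], [261.0, 234.0]]
0.035 [[337.0, 332.0], [266.0, 251.0], [341.0, 345.0], [261.0, 234.0]]
```

View pics/s7.png

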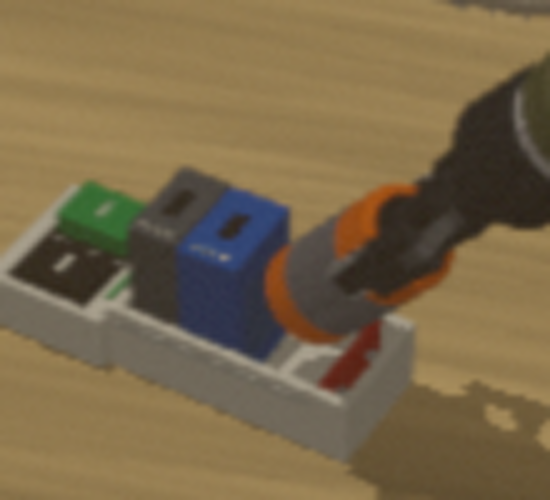

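The speaker is tilted 40° over the gap between the blue pack and the red plate, with its lower rim near (335,340) as predicted. I'll lower the rim just below the plate's top.

{"name": "arm_command", "arguments": {
  "steps": [0.13,0,0.13,0,0,0,0.13,0,0.13,0,0,0,0.13,0,0.13,0,0,0,0,0,0,0,0,0]
}}

```text
clock: 24.35
position: [0.5445, 0.1054, 0.2422]
orientation: [2.097, 1.569, -0.764]
force: [-0.2, -2.5, -3.4]
finger_gap: 0.0604
finger_force: 108.8
```

```bash
python3 -c "
from h import *
tp(.068,.037,40)"
```

```text
t 24.4 G [0.5164 0.0099 0.1237] dockG [0.0008 0.0883 0.1237] ty yaw -16.38 z [-0.181 -0.617 -0.765] F [-0.2 -2.5 -3.4] gap 0.0604 ff 108.8
tilt now 40.05 P now [0.0008 0.061  0.0401] TCP dock [0.0007 0.1878 0.2422] target [0.     0.1946 0.2392] units [ 0.237 -0.024 -0.071] turn y 0.007
```

{"name": "arm_command", "arguments": {
  "steps": [0.12,-0.01,-0.035,0,0,0,0.12,-0.01,-0.035,0,0,0,0,0,0,0,0,0]
}}

```text
clock: 24.65
position: [0.546, 0.1122, 0.2409]
orientation: [2.094, 1.568, -0.765]
force: [-1.9, -3.5, 8.8]
finger_gap: 0.0604
finger_force: 109.0
```

```bash
python3 - <<'E'
from h import *
tp(.068,.037,40)
# rows for straightening: P=(.073-.008 tan t,.037), t 40->0 in 8 rows of 5 deg
e,L=.033,.2363
def tcp(t):
    a=np.radians(t); Py=.073-.008*np.tan(a); return np.array([Py-e*np.cos(a)+L*np.sin(a),.037+e*np.sin(a)+L*np.cos(a)])
for t in range(40,0,-5):
    d=tcp(t-5)-tcp(t); a=np.radians(t); print(t,round((d@[np.cos(a),-np.sin(a)])/.03,3),round((d@[-np.sin(a),-np.cos(a)])/.03,3))
E
```

```text
t 24.6 G [0.5181 0.0164 0.1227] dockG [0.0005 0.095  0.1227] ty yaw -16.3 z [-0.18  -0.62  -0.764] F [-1.9 -3.5  8.8] gap 0.0604 ff 109.0
tilt now 40.18 P now [0.0007 0.0676 0.0391] TCP dock [2.000e-04 1.948e-01 2.409e-01] target [0.     0.1946 0.2392] units [ 0.031 -0.007  0.048] turn y 0.023
40 -0.654 0.102
35 -0.655 0.107
30 -0.657 0.111
25 -0.658 0.114
20 -0.658 0.117
15 -0.659 0.12
10 -0.659 0.122
5 -0.659 0.124
```

{"name": "arm_command", "arguments": {
  "steps": [-0.654,0,0.1,0,0.625,0,-0.655,0,0.107,0,0.625,0,0,0,0,0,0,0]
}}

```text
clock: 24.95
position: [0.5353, 0.077, 0.26]
orientation: [2.217, 1.655, -0.593]
force: [-2.5, -3.1, 4.4]
finger_gap: 0.0601
finger_force: 109.6
```

```bash
python3 -c "
from h import *
tp(.073-.008*np.tan(np.radians(20)),.037,20)"
```

```text
t 24.9 G [0.5135 0.0028 0.126 ] dockG [-1.00e-04  8.06e-02  1.26e-01] ty yaw -16.5 z [-0.141 -0.479 -0.866] F [-2.5 -3.1  4.4] gap 0.0601 ff 109.6
tilt now 29.98 P now [-0.      0.0685  0.0388] TCP dock [-1.000e-04  1.579e-01  2.600e-01] target [0.     0.1199 0.2703] units [-1.27   0.008  0.336] turn y 1.247
```

{"name": "arm_command", "arguments": {
  "steps": [-0.65,0,0.14,0,0.625,0,-0.655,0,0.14,0,0.625,0,0,0,0,0,0,0]
}}

```text
clock: 25.25
position: [0.5242, 0.0398, 0.2699]
orientation: [2.328, 1.737, -0.41]
force: [-1.2, -2.6, 0.2]
finger_gap: 0.0603
finger_force: 109.6
```

```bash
python3 -c "
from h import *
tp(.073-.008*np.tan(np.radians(10)),.037,10)"
```

```text
t 25.2 G [ 0.5092 -0.011   0.1245] dockG [-0.0003  0.0662  0.1245] ty yaw -16.55 z [-0.097 -0.328 -0.94 ] F [-1.2 -2.6  0.2] gap 0.0603 ff 109.6
tilt now 19.99 P now [-0.0003  0.0693  0.0366] TCP dock [-0.0003  0.1191  0.2699] target [0.     0.0801 0.2754] units [-1.285  0.012  0.271] turn y 1.249
```

{"name": "arm_command", "arguments": {
  "steps": [-0.64,0,0.13,0,0.625,0,-0.65,0,0.13,0,0.625,0,0,0,0,0,0,0]
}}

```text
clock: 25.55
position: [0.513, 0.0021, 0.2732]
orientation: [2.429, 1.811, -0.214]
force: [-1.7, -2.9, -3.3]
finger_gap: 0.0603
finger_force: 109.6
```

```bash
python3 -c "
from h import *
tp(.073,.036,0)"
```

```text
t 25.6 G [ 0.5052 -0.0237  0.1209] dockG [-0.0005  0.0529  0.1209] ty yaw -16.58 z [-0.05  -0.167 -0.985] F [-1.7 -2.9 -3.3] gap 0.0603 ff 109.6
tilt now 10.03 P now [-0.0005  0.0712  0.0348] TCP dock [-0.0003  0.0798  0.2732] target [0.     0.04   0.2723] units [-1.301  0.016  0.262] turn y 1.254
```

{"name": "arm_command", "arguments": {
  "steps": [-0.65,0,0.12,0,0.625,0,-0.65,0,0.12,0,0.63,0,0,0,0,0,0,0]
}}

```text
clock: 25.85
position: [0.5019, -0.036, 0.2707]
orientation: [-2.518, -1.877, 0.002]
force: [-2.1, -3.4, -3.4]
finger_gap: 0.0602
finger_force: 109.5
```

```bash
python3 -c "
from h import *
tp(.073,.006,0)"
```

```text
t 25.9 G [ 0.5016 -0.036   0.116 ] dockG [-0.0005  0.0401  0.116 ] ty yaw -16.59 z [-0.002  0.    -1.   ] F [-2.1 -3.4 -3.4] gap 0.0602 ff 109.5
tilt now 0.02 P now [-0.0005  0.0731  0.0344] TCP dock [-0.0003  0.0402  0.2707] target [0.     0.04   0.2423] units [-0.005  0.012  0.946] turn y 0.003
```

Upright with the plate pushed back (about 3.5 N, as its spring should give). I'll lower it to the floor.

{"name": "arm_command", "arguments": {
  "steps": [0,0,0.2,0,0,0,0,0,0.2,0,0,0,0,0,0.2,0,0,0,0,0,0.15,0,0,0,0,0,0.1,0,0,0,0,0,0,0,0,0]
}}

```text
clock: 26.45
position: [0.5033, -0.0341, 0.2453]
orientation: [2.513, 1.881, -0.003]
force: [-1.7, -7.6, -2.2]
finger_gap: 0.0605
finger_force: 109.7
```

```bash
python3 -c "
from h import *
tp(.073,.006,0)"
```

```text
t 26.4 G [ 0.5033 -0.0346  0.0906] dockG [0.0007 0.0419 0.0906] ty yaw -16.39 z [-0.    -0.003 -1.   ] F [-1.7 -7.6 -2.2] gap 0.0605 ff 109.7
tilt now 0.17 P now [0.0008 0.0746 0.0089] TCP dock [0.0006 0.0423 0.2453] target [0.     0.04   0.2423] units [-0.078 -0.02   0.101] turn y 0.022
```

{"name": "arm_command", "arguments": {
  "steps": [-0.03,0,0.06,0,0,0,-0.03,0,0.05,0,0,0,0,0,0,0,0,0]
}}

```text
clock: 26.75
position: [0.5029, -0.0353, 0.2422]
orientation: [2.514, 1.882, 0.001]
force: [-0.4, -3.5, -1.1]
finger_gap: 0.0604
finger_force: 110.9
```

```bash
python3 -c "
from h import *
tp(.073,.006,0)"
```

```text
t 26.8 G [ 0.503  -0.0353  0.0875] dockG [0.0006 0.0411 0.0875] ty yaw -16.36 z [ 0.001 -0.    -1.   ] F [-0.4 -3.5 -1.1] gap 0.0604 ff 110.9
tilt now 0.0 P now [0.0006 0.0741 0.0059] TCP dock [0.0005 0.0411 0.2422] target [0.     0.04   0.2423] units [-0.037 -0.016 -0.003] turn y 0.0
```

{"name": "arm_command", "arguments": {
  "steps": [0,0,0.02,0,0,0,0,0,0,0,0,0]
}}

```text
clock: 26.95
position: [0.5028, -0.0354, 0.2421]
orientation: [2.514, 1.882, 0.001]
force: [-0.9, -3.5, 2.3]
finger_gap: 0.0599
finger_force: 110.8
```

{"name": "arm_command", "arguments": {
  "steps": [0,0,0,0,0,0,0,0,0,0,0,0,0,0,0,0,0,0,0,0,0,0,0,0,0,0,0,0,0,0,0,0,-0.3,0,0,0,0,0,-0.7,0,0,0,0,0,-0.9,0,0,0,0,0,-0.9,0,0,0],
  "jaw": -1,
  "force": 40
}}

```text
clock: 27.85
position: [0.5022, -0.0355, 0.3271]
orientation: [-2.515, -1.882, -0.001]
force: [0.5, 0.2, 0.8]
finger_gap: 0.0851
finger_force: 0.0
```

```bash
python3 - <<'E'
from h import *
to(dk(-.024,-.119,.14),YAW)
E
```

```text
t 27.9 G [ 0.5022 -0.0353  0.1724] dockG [-1.000e-04  4.090e-02  1.724e-01] ty yaw -16.39 z [-0.     0.001 -1.   ] F [0.5 0.2 0.8] gap 0.0851 ff 0.0
units [-5.331 -0.797  1.077] turnz 0.001
```

{"name": "arm_command", "arguments": {
  "steps": [-0.888,-0.133,0,0,0,0,-0.888,-0.133,0,0,0,0,-0.888,-0.133,0,0,0,0,-0.888,-0.133,0,0,0,0,-0.888,-0.133,0,0,0,0,-0.888,-0.133,0,0,0,0,0,0,0,0,0,0,0,0,0,0,0,0],
  "jaw": 1
}}

```text
clock: 28.65
position: [0.4343, -0.1824, 0.3262]
orientation: [-2.517, -1.88, -0.002]
force: [-0.6, -0.4, -0.3]
finger_gap: -0.0003
finger_force: 0.0
```

```bash
python3 - <<'E'
from m import *
to(dk(-.024,-.119,.078),YAW)
im=manip.get_image("top"); np.save("top6.npy",im,allow_pickle=True); s=manip.get_image("scene"); np.save("sc6.npy",s,allow_pickle=True)
for n,i,b in(("top",im,(265,225,345,290)),("scene",s,(215,120,330,230))):
    m=mask(i,b,lambda h,s,v:(h>3)&(h<18)&(s>170)&(v>90)); nl,L,stt,ce=cv2.connectedComponentsWithStats(m)
    for k in range(1,nl):
        if stt[k,4]>25: print(n,"orange",stt[k],ce[k].round(1),(D().T@(onz(i,[[stt[k,0]+stt[k,2]/2-.5,stt[k,1]+stt[k,3]/2-.5]],.106)[0]-O)).round(4))
hsv=cv2.cvtColor(im["frame"],cv2.COLOR_RGB2HSV)
ys=np.arange(-.07,.08,.004); P=proj(im,[dk(0.015,y,.106) for y in ys]); print([(int(round(y*1000)),*hsv[int(round(p[1])),int(round(p[0]))].tolist()) for y,p in zip(ys,P)])
c=np.array([[(0,.0407,.106+0)]])
print("pred top ring bbox scene",[f(proj(s,[dk(.031*np.cos(a),.0407+.031*np.sin(a),.106) for a in np.linspace(0,6.28,60)]),0).round(1) for f in(np.min,np.max)])
print("pred top ring bbox top",[f(proj(im,[dk(.031*np.cos(a),.0407+.031*np.sin(a),.106) for a in np.linspace(0,6.28,60)]),0).round(1) for f in(np.min,np.max)])
E
```

```text
t 28.6 G [ 0.4344 -0.1823  0.1715] dockG [-0.0237 -0.1192  0.1715] ty yaw -16.48 z [ 0.001  0.001 -1.   ] F [-0.6 -0.4 -0.3] gap -0.0003 ff 0.0
units [ 0.005 -0.012  3.117] turnz -0.01
top orange [285 242  25  24 173] [296.2 254.2] [-0.0015  0.0411  0.106 ]
scene orange [266 174  22  22 250] [277.  186.5] [0.0145 0.0498 0.106 ]
scene orange [281 195  12  13  30] [287.  201.2] [0.0573 0.1064 0.106 ]
[(-70, 65, 117, 76), (-66, 23, 29, 106), (-62, 0, 0, 48), (-58, 130, 17, 44), (-54, 110, 17, 45), (-50, 120, 6, 43), (-46, 90, 11, 45), (-42, 98, 23, 44), (-38, 150, 6, 44), (-34, 30, 12, 41), (-30, 120, 40, 38), (-26, 110, 178, 76), (-22, 110, 193, 82), (-18, 108, 190, 83), (-14, 110, 175, 125), (-10, 109, 173, 121), (-6, 109, 167, 128), (-2, 109, 173, 127), (2, 109, 177, 127), (6, 108, 182, 126), (10, 109, 184, 115), (14, 12, 83, 107), (18, 11, 174, 169), (22, 11, 181, 161), (26, 7, 133, 69), (30, 20, 24, 32), (34, 160, 29, 26), (38, 8, 32, 32), (42, 165, 17, 30), (46, 150, 15, 33), (50, 143, 35, 29), (54, 0, 0, 30), (58, 10, 127, 66), (62, 11, 176, 155), (66, 11, 183, 171), (70, 7, 131, 119), (74, 1, 184, 147), (78, 7, 53, 121)]
pred top ring bbox scene [array([265.3, 173.1]), array([287.4, 187.9])]
pred top ring bbox top [array([285. , 240.7]), array([309.7, 265.4])]
```

The speaker's top ring matches the prediction for a seated, upright speaker in both views. Now I'll press the green key.

{"name": "arm_command", "arguments": {
  "steps": [0,0,0.75,0,0,0,0,0,0.75,0,0,0,0,0,0.75,0,0,0,0,0,0.7,0,0,0,0,0,0.15,0,0,0,0,0,0.15,0,0,0]
}}

```text
clock: 29.35
position: [0.4345, -0.1812, 0.2281]
orientation: [-2.513, -1.883, -0.0]
force: [-1.9, 2.8, 4.3]
finger_gap: 0.0001
finger_force: 2.0
```

```bash
python3 -c "
from h import *
st()"
```

```text
t 29.4 G [ 0.4344 -0.1809  0.0734] dockG [-0.0241 -0.1179  0.0734] ty yaw -16.31 z [-0.001  0.002 -1.   ] F [-1.9  2.8  4.3] gap 0.0001 ff 2.0
```

{"name": "arm_command", "arguments": {
  "steps": [0,0,0.1,0,0,0,0,0,0.1,0,0,0,0,0,0.1,0,0,0,0,0,0,0,0,0]
}}

```text
clock: 29.75
position: [0.4348, -0.1822, 0.2195]
orientation: [2.515, 1.882, 0.002]
force: [-0.3, -0.2, 0.1]
finger_gap: -0.0005
finger_force: 0.0
```

{"name": "arm_command", "arguments": {
  "steps": [0,0,0.03,0,0,0,0,0,0.02,0,0,0]
}}

```text
clock: 29.95
position: [0.4348, -0.1823, 0.2193]
orientation: [2.514, 1.881, 0.002]
force: [-5.3, 4.7, 20.0]
finger_gap: 0.0002
finger_force: 10.2
```

```bash
python3 -c "
from h import *
st()"
```

```text
t 29.9 G [ 0.4351 -0.1823  0.0646] dockG [-0.0231 -0.1191  0.0646] ty yaw -16.39 z [ 0.002 -0.    -1.   ] F [-5.3  4.7 20. ] gap 0.0002 ff 10.2
```

Hard stop at a tip height of about 46 mm with 20 N. I'll retract and verify.

{"name": "arm_command", "arguments": {
  "steps": [0,0,-0.3,0,0,0,0,0,-0.8,0,0,0,0,0,-0.9,0,0,0,0,0,-0.9,0,0,0,0,0,-0.9,0,0,0,-0.9,0,0,0,0,0,-0.9,0,0,0,0,0,-0.9,0,0,0,0,0,-0.9,0,0,0,0,0,0,0,0,0,0,0]
}}

```text
clock: 30.95
position: [0.4036, -0.2888, 0.332]
orientation: [2.517, 1.876, -0.001]
force: [-0.1, 0.3, 0.3]
finger_gap: 0.0001
finger_force: 0.0
```

```bash
python3 - <<'E'
from m import *
st(); s=manip.get_image("scene"); s0=sc
for n,i in(("before",s0),("after",s)):
    m=mask(i,(213,160,255,200),lambda h,s,v:(h>50)&(h<90)&(s>120)&(v>60)); print(n,"green",cen(m))
    b=mask(i,(215,168,250,196),lambda h,s,v:v<60); print(n,"black",cen(b))
print("green top pred up/down",proj(s,[dk(-.022,-.1148,.056),dk(-.022,-.1148,.046)]).round(1).tolist(),"black down/up",proj(s,[dk(.022,-.1148,.046),dk(.022,-.1148,.056)]).round(1).tolist())
for b,f,nm in(((215,120,330,230),lambda h,s,v:(h>3)&(h<18)&(s>170)&(v>90),"orange"),((215,120,330,230),lambda h,s,v:(h>100)&(h<130)&(s>100),"blue")):
    print(nm,cv2.boundingRect(mask(s,b,f)),cv2.boundingRect(mask(np.load("sc6.npy",allow_pickle=True).item(),b,f)))
E
```

```text
t 30.9 G [ 0.4038 -0.2892  0.1773] dockG [-0.0229 -0.2304  0.1773] ty yaw -16.61 z [ 0.001 -0.002 -1.   ] F [-0.1  0.3  0.3] gap 0.0001 ff 0.0
before green ([np.float64(236.0857142857143), np.float64(172.44761904761904)], 105)
before black ([np.float64(228.91034482758621), np.float64(182.98620689655172)], 145)
after green ([np.float64(237.04166666666666), np.float64(176.41666666666666)], 24)
after black ([np.float64(234.5434083601286), np.float64(182.91639871382637)], 311)
green top pred up/down [[235.2, 170.7], [235.4, 173.2]] black down/up [[227.1, 181.6], [226.9, 179.1]]
orange (266, 174, 27, 34) (266, 174, 27, 34)
blue (250, 168, 22, 30) (250, 170, 22, 28)
```

Green went down to its hard stop and is now mostly hidden behind the raised black key. Speaker and blue are unmoved, and the robot is clear of everything. Handing in.

```bash
python3 -c "
from bench import manip
print(manip.close_job())"
```

```text
the job is handed in; nothing more can be done
None
```

I handed the job in at about 31 s: the grey pack, blue pack and speaker stand in the tray, and I pressed the green key to its hard stop, though I inferred the black key popped up and got no verdict back.

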